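# Gauge a turned pan-handle pin: through the go gap, stopped by the no-go gap

### The arm

A 7-joint arm with a two-finger parallel gripper is mounted at the origin on the work surface. World frame = base frame: x ahead of the robot, y to its left, z up, the work surface at z = 0. Lengths are in m, angles in degrees, forces in N, time in s.
With the tool pointing down it reaches from about 0.4 to 0.925 m from the base axis. Payload 4.1 kg.
Tool frame: the origin (TCP) lies midway between the tips of the shut fingers; the grasp point (between the pads) lies 19 mm behind it; z points along the fingers, y is the line along which they close (so a half turn about z gives the same grasp; the last joint's range is limited). The gripper opens to 85 mm and grips with 20 to 120 N. Pads are 22 mm wide; open, the fingers measure 114 mm over their backs; the gripper's body (76 mm by 85 mm) begins 54 mm behind the grasp point. The pads swing forward as they close: fully open they stand 13 mm farther back than shut.
Start: joints at [-70.302, 22.827, 2.584, 88.041, -1.071, 69.15, -2.905], TCP at [0.278, 0.587, 0.231] pointing down, gripper open.
Joint ranges: [-161.44, 161.44], [-28.35, 127.94], [-78.24, 83.42], [0, 140.83], [-78.03, 258.03], [13.02, 114.36], [-168.23, 168.23]. Speed limits (degrees/s): [147.25, 147.25, 180, 180, 180, 180, 180].

### API

Orientations are given as [roll, pitch, yaw] about the fixed x, y, z axes, in that order (R = Rz(yaw) Ry(pitch) Rx(roll)).
In Python, from station import manip gives the robot as it stands. The module is installed in compiled form; this text tells all that it offers.
- The arm moves only by the tool drive_tool, never from a script. Its arguments are lists of equal length, an entry for each row: "rot": the turn, a rotation vector about the world's x, y, z in degrees, a list of three; "delta_pos": the shift along the world's x, y, z in cm, a list of three; "fingers": the closure, from -1 (fully open) to 1 (shut). In form: {"rot": [[wx, wy, wz], ...], "delta_pos": [[x, y, z], ...], "fingers": [fingers, ...]}. A call has 1 to 5 rows; each row shifts and turns the commanded pose from where the row before left it; what a row does not reach is not made up. A row lasts 1/8 s, in which the tool goes at most 62.5 mm and 10.7 degrees, less where a joint would pass 70% of its speed; a pose out of reach is approached as far as the arm can. A call with a gripper value outside its range is refused whole. The fingers move at their own pace and stop on an object; "newtons" is the grip in N (left out, the last holds). Time passes only in rows, so rows that do not move let the fingers close. It gives the time, the measured TCP pose, the force and the opening at its end, in the units of the state.
- manip.observe(): the state, without advancing time (a new reading comes with each control period).
- manip.capture(name): name is "scene" or "top"; returns the picture (384x512x3 uint8, red, green, blue); there is no depth.
- manip.camera_info(name): a dict with "fx", "fy", "cx", "cy" (pixels), "dist_coeffs" ([k1, k2, p1, p2, k3] as OpenCV has them; the pictures are not rectified), "R" (3x3) and "t" (3): a world point X has camera coordinates R X + t. Camera axes: x right, y down, z forward; pixel columns grow to the right and rows downward; lengths in m; the calibration is good to about 2 mm. A picture is of the moment at which its call begins. camera_info takes no time and is no camera call.
- manip.finish_job(): hands the job in, once; it reports no verdict.
The state is a dict: "time_s": time; "joint_positions": joint angles; "joint_velocities": joint speeds; "joint_efforts": joint torques, N m; "position": TCP position; "orientation": TCP orientation; "force": force on the tool from outside, world axes, zero at the start; "torque": the same for the moment, N m; "gripper_width": finger opening in m.
Only numpy, scipy, OpenCV 4.12 (cv2) and the standard library are available. Lean on these libraries where they do the work, as an engineer would, in place of code of your own. Each camera call takes 0.05 s, during which the arm holds its last target. There are 200 camera calls.

### The job

Check the new wooden pan-handle pin on the two gap gauges: take it from its stand and push it nose-down through the green go gap until it has pressed the orange tell-tale underneath about two thirds of the way down (20 mm), then draw it out and try it nose-down in the red no-go gap, which must stop it: press gently, about 8 N, for a full second and never lean on it hard (over 25 N), on either gauge. Then stand the passed pin nose-down in the red cup, leaving the cup upright, and leave the other kitchen things where they are.

Things in the scene. Friction and masses are not known exactly. Their poses are not given: they have to be found in the camera images.
- pin_grip (a point): Grip point on the head of the turned wooden pin, on its axis, 105 mm above the tip of its nose; z along the pin from nose to head. The pin is 130 mm long, 40 to 85 g, upright at the start. Head: 28 mm diameter, darker, from 70 to 130 mm above the tip
- pin_mid (a point): The centre of the pin, 65 mm above the tip of its nose, same axes
- pin_nose (a point): The tip of the pin's nose, same axes. Nose: a cone 10 mm across at the tip, widening to 20 mm over 6 mm; then a pale shank, 20 mm diameter, up to 70 mm above the tip
- stand: Dark wooden block 64 x 64 x 55 mm, fixed; origin at the centre of its underside. The pin stands in its 23 mm round blind hole, 45 mm deep, so that the nose is 10 mm above the ledge and the head runs from 80 to 140 mm
- go: Green go gauge, fixed: a green plate 60 (x) x 104 (y) x 20 mm on two steel legs, its top 85 mm and underside 65 mm above the ledge. Origin: centre of its underside on the ledge; z up. The go gap is a slot straight down through the middle of the plate, 40 mm long in x and 22 mm wide in y
- go_gap (a point): Centre of the go gap's mouth at the top of the green plate (85 mm above the ledge); axes as go
- telltale (a joint): Travel (m) of the orange tell-tale button below the go gap: 0 up (its top 3 mm under the plate's underside, 23 mm below the gap's mouth), 0.030 fully down on a hard stop (reached when the nose is 53 mm below the mouth). It slides down against about 4 N of friction and stays where it is left
- nogo: Red no-go gauge: a fixed steel foot with two upright posts (tops 106 mm above the ledge, at y = -42 and +42 mm) and a rigid red plate 60 (x) x 104 (y) x 20 mm clamped on them. Origin: centre of the foot's underside on the ledge; z up. The no-go gap is a slot through the plate right above the origin, 40 mm long in x, 14 mm wide in y
- cup: Red plastic cup, loose, 100 g: 80 mm high, 80 mm across at the rim, wall 3 mm; origin at the centre of its underside, z up, open at the top
- cup_in (a point): Centre of the red cup's inner floor
- bowl: White ceramic bowl, 150 mm across, 60 mm high; bystander, origin under its centre
- pan: Small aluminium saucepan, 150 mm across, 65 mm high, black handle reaching 200 mm out along its x; bystander, origin under the centre of the pan
- canister: Squat steel canister with its lid screwed shut, 114 mm across, 104 mm high; bystander, origin under its centre
- stick: Flat-ended wooden cooking stick lying along its x, 300 mm long; bystander, origin under its middle
- mug: Blue mug, 80 mm across, 90 mm high; bystander, origin under its centre
- nogo_low (a point): Point on the no-go gap's axis 80 mm above the ledge: the lowest place of the red plate's top. The plate is clamped at a different height each time, its top anywhere from 0 to 16 mm above this point; no reading tells it, so it must be felt. The pin's nose enters about 2 mm and is stopped
There are look-alikes about, which are no part of the job. Of the things that look like the part that bears pin_grip, the largest one is meant.

How it is judged:
By the outcome, as a careful person would: the job done as asked, in the order asked, and still so for the second after the job is handed in, with the robot touching nothing.
It also fails if it takes over 72 s, if anything falls off the work surface, if the arm or the gripper's body presses on something with over 40 N, if the wrist force passes 120 N, or if a joint passes its speed limit or range.

## Working session

There is one attempt and no reset: what is moved stays moved. The work goes in short steps, Python scripts to look and compute and a tool call to move; the robot and the scene stay as the last step left them, time stands still between calls to the robot, and variables do not carry over. Pictures are saved under pics/ and viewed, on a budget of 10 in all, crops included, one or two more only if the job needs it, and the job is handed in when it is done.

Besides the shell and the picture viewer there is one more tool, called by a JSON object that holds its "api" and its "payload". drive_tool: Moves the arm, as the interface text tells. Its arguments: {"type":"object","properties":{"rot":{"type":"array","items":{"type":"array","items":{"type":"number"}}},"delta_pos":{"type":"array","items":{"type":"array","items":{"type":"number"}}},"fingers":{"type":"array","items":{"type":"number"}},"newtons":{"type":"number"}},"required":["rot","delta_pos","fingers"]}

```bash
mkdir -p pics
python3 - <<'E'
from station import manip
import cv2
for n in("scene","top"):
    im=manip.capture(n); cv2.imwrite(f"pics/{n}0.png",im[:,:,::-1])
    c=manip.camera_info(n); print(n,{k:(v if k not in "Rt" else [list(map(lambda a:a,v))]) for k,v in c.items()})
print(manip.observe())
E
```

```text
scene {'fx': 378.59000955401456, 'fy': 378.59000955401456, 'cx': 256.30696475452487, 'cy': 193.20322370881135, 'dist_coeffs': array([0.01594227, 0.        , 0.        , 0.        , 0.        ]), 'R': [[array([0.7323949 , 0.68082353, 0.00877679]), array([ 0.58346601, -0.62091425, -0.52348152]), array([-0.35094891,  0.38851616, -0.85199182])]], 't': [[np.float64(-0.45036272669843574), np.float64(-0.2627857494555854), np.float64(1.2707017844260633)]]}
top {'fx': 358.52108166833716, 'fy': 358.52108166833716, 'cx': 253.67308297634278, 'cy': 197.49899411827784, 'dist_coeffs': array([-0.06053526,  0.        ,  0.        ,  0.        ,  0.        ]), 'R': [[array([ 0.02776872, -0.99958935, -0.00707273]), array([-0.98624078, -0.02624301, -0.16321896]), array([ 0.16296633,  0.01150779, -0.98656452])]], 't': [[np.float64(0.018592774168490717), np.float64(0.564989294189435), np.float64(1.0311221335072385)]]}
{'time_s': 0.1, 'joint_positions': array([-70.3023672 ,  22.86951496,   2.5806226 ,  88.10660584,
        -1.07229153,  69.15045643,  -2.904889  ]), 'joint_velocities': array([ 0.04141081, -0.08169436, -0.0118241 , -0.10169484,  0.03679156,
       -0.04372325,  0.05960814]), 'joint_efforts': array([ 3.62669933e-03, -4.76263261e+01,  1.36991467e+00, -2.54950136e+01,
        1.17944126e-02,  4.99083355e-03,  1.80005173e-05]), 'position': array([0.27823096, 0.58681124, 0.23034946]), 'orientation': array([-1.79897787e+02,  6.43262782e-03,  1.54636000e+02]), 'force': array([-0.91629193, -0.16100637, -0.37254802]), 'torque': array([0.01114664, 0.01801152, 0.031905  ]), 'gripper_width': 0.08584657144806014}
```

View pics/scene0.png

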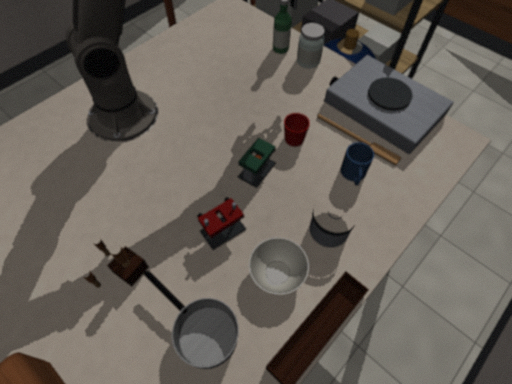

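View pics/top0.png

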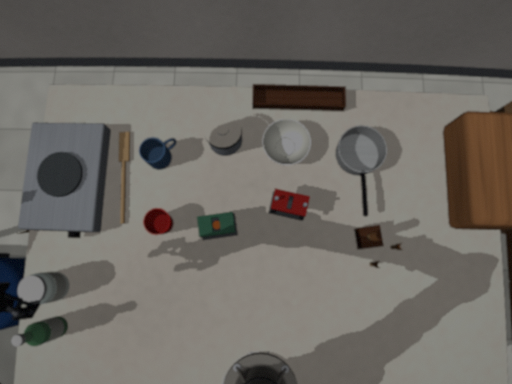

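The two views agree on the main layout, in scene pixels: stand (127,265), green gauge (257,158), red gauge (221,218), red cup (295,128), bowl (280,266), pan (205,333), mug (357,162), canister (331,226). There are small brown objects near the stand that could be pin look-alikes, so I'll enlarge that area.

Run:
```python
import cv2,numpy as np
a=cv2.imread("pics/scene0.png")[215:305,70:170]; b=cv2.imread("pics/top0.png")[205:295,340:440]
f=lambda i:cv2.convertScaleAbs(cv2.resize(i,(400,360),interpolation=cv2.INTER_CUBIC),alpha=1.8)
c=cv2.imread("pics/scene0.png")[120:250,180:325]; d=cv2.imread("pics/top0.png")[150:250,130:330]
cv2.imwrite("pics/crop1.png",np.vstack([np.hstack([f(a),f(b)]),np.hstack([cv2.resize(c,(400,240)),cv2.resize(d,(400,240))])]))
```

```text
(no output)
```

View pics/crop1.png

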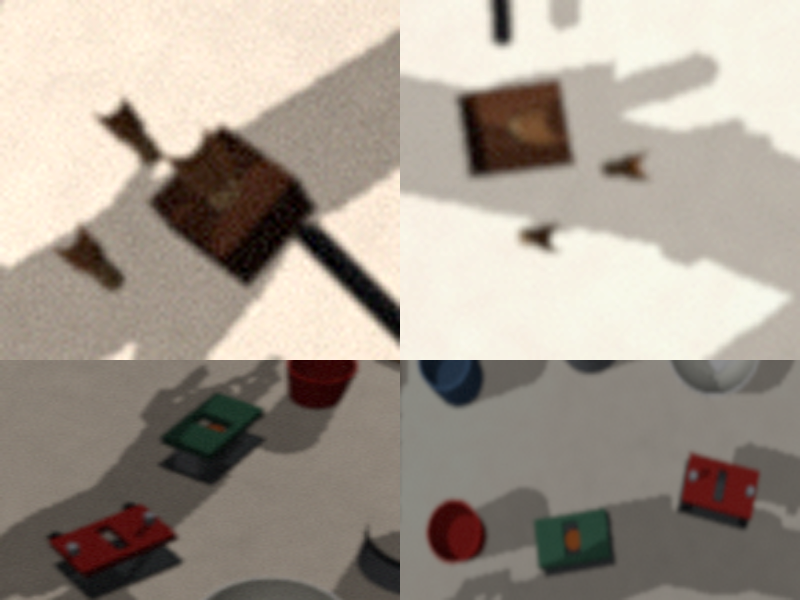

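The crop shows three pin-like items, in scene pixels: the pin in the stand at about (117,250), and two small free-standing pegs at about (103,248) and (93,281). The one in the stand is the largest and the only one standing in the dark block, so it's the one meant. The two small pegs are look-alikes to keep clear of.

```bash
cat > h.py <<'E'
import cv2,numpy as np
from station import manip
def info(n):
    c=manip.camera_info(n); return np.array([[c['fx'],0,c['cx']],[0,c['fy'],c['cy']],[0,0,1]]),np.array(c['dist_coeffs']),np.array(c['R']),np.array(c['t'])
def ray(n,p):
    K,d,R,t=info(n); u=cv2.undistortPoints(np.array(p,float).reshape(-1,1,2),K,d)[:,0]
    return -R.T@t, np.c_[u,np.ones(len(u))]@R
def onz(n,p,z):
    o,d=ray(n,p); return o+d*((z-o[2])/d[:,2])[:,None]
def two(p,q):  # scene px, top px -> nearest point
    o1,d1=ray("scene",p);o2,d2=ray("top",q);d1=d1[0];d2=d2[0]
    s=np.linalg.lstsq(np.c_[d1,-d2],o2-o1,rcond=None)[0]; a=o1+s[0]*d1;b=o2+s[1]*d2
    return (a+b)/2,np.linalg.norm(a-b)
def proj(n,X):
    K,d,R,t=info(n); return cv2.projectPoints(np.array(X,float).reshape(-1,1,3),cv2.Rodrigues(R)[0],t,K,d)[0][:,0]
def blob(m,win=None):
    m=m.astype(np.uint8)
    if win: k=np.zeros_like(m);k[win[1]:win[3],win[0]:win[2]]=1;m=m*k
    cs=cv2.findContours(m,cv2.RETR_EXTERNAL,cv2.CHAIN_APPROX_NONE)[0]
    return sorted(cs,key=cv2.contourArea)[::-1]
E
python3 - <<'E'
from h import *
np.set_printoptions(precision=4,suppress=True)
for n in("scene","top"):
    im=cv2.imread(f"pics/{n}0.png"); h=cv2.cvtColor(im,cv2.COLOR_BGR2HSV).astype(int)
    H,S,V=h[...,0],h[...,1],h[...,2]
    red=((H<8)|(H>172))&(S>150)&(V>70); gr=(H>60)&(H<95)&(S>100)&(V>40)
    br=(S>100)&((H<20)|(H>170))&(V<110)
    W={'scene':dict(nogo=(185,190,255,245),go=(225,125,285,185),cup=(275,105,315,150),stand=(105,240,150,290)),
       'top':dict(nogo=(260,180,320,225),go=(190,205,245,245),cup=(135,200,180,240),stand=(350,220,386,255))}[n]
    for k,w in W.items():
        c=blob({'nogo':red,'go':gr,'cup':red|(((H<8)|(H>172))&(S>120)&(V>35)),'stand':br}[k],w)[0]
        r=cv2.minAreaRect(c); b=cv2.boxPoints(r)
        zs={'nogo':[.080,.096],'go':[.085],'cup':[.08],'stand':[.055]}[k]
        print(n,k,'rect',np.round(r[0],1),np.round(r[1],1),round(r[2],1))
        for z in zs:
            P=onz(n,np.vstack([b,[r[0]]]),z);e1=P[1]-P[0];e2=P[2]-P[1]
            print('  z',z,'c',P[4][:2],'meancorn',P[:4].mean(0)[:2],'edges',np.linalg.norm(e1),np.degrees(np.arctan2(e1[1],e1[0])),np.linalg.norm(e2),np.degrees(np.arctan2(e2[1],e2[0])))
    if n=='scene': print('pins base-ish',onz(n,[[109,255],[99,285]],0)[:,:2])
    else: print('pins',onz(n,[[391,247],[371,264]],0)[:,:2])
E
```

```text
scene nogo rect [220.2 215.6] [19.9 40.2] 58.2
  z 0.08 c [ 0.5493 -0.0682] meancorn [ 0.5491 -0.0672] edges 0.10765593586786504 79.65142924839756 0.059037840672788194 -17.615829684120744
  z 0.096 c [ 0.5563 -0.0734] meancorn [ 0.5561 -0.0724] edges 0.10567381652328837 79.65142924839759 0.05795085884390698 -17.615829684120705
scene go rect [257.3 153.7] [17.3 30.5] 38.7
  z 0.085 c [0.4851 0.1428] meancorn [0.4846 0.1438] edges 0.10279854319292828 101.04760018982296 0.056015152893616534 -2.9828424496183095
scene cup rect [296. 129.] [32. 24.] 90.0
  z 0.08 c [0.5038 0.2939] meancorn [0.5027 0.2953] edges 0.07441798252682524 43.33313654967042 0.12654585786313266 -51.14751440039763
scene stand rect [128.2 265. ] [33.5 27.5] 37.9
  z 0.055 c [ 0.4721 -0.3117] meancorn [ 0.4713 -0.3112] edges 0.06571136085316781 105.09163879235234 0.09311813867597085 6.738381012625041
pins base-ish [[ 0.3841 -0.3267]
 [ 0.4332 -0.3921]]
top nogo rect [289.6 202.4] [34.5 19.6] 12.1
  z 0.08 c [ 0.5471 -0.0712] meancorn [ 0.5473 -0.0712] edges 0.05788730562081729 -10.830149997384838 0.10044971471341736 -100.78678368048129
  z 0.096 c [ 0.5447 -0.0698] meancorn [ 0.5448 -0.0698] edges 0.05698775082604566 -10.830149997384842 0.09888875032692857 -100.78678368048129
top go rect [216.3 224.3] [18.8 34. ] 82.4
  z 0.085 c [0.4771 0.1385] meancorn [0.4772 0.1385] edges 0.0979660701617521 -80.78008789761137 0.05421117835891537 -170.32975647220536
top cup rect [157.5 221. ] [24. 27.] 90.0
  z 0.08 c [0.4823 0.3103] meancorn [0.4825 0.3104] edges 0.0795400745739521 -88.40150870164858 0.06974440389523064 -176.34838815680226
top stand rect [368.6 236.6] [19.4 23.6] 81.9
  z 0.055 c [ 0.4554 -0.3074] meancorn [ 0.4555 -0.3075] edges 0.0709077546462565 -80.62008076328357 0.05668635864568995 -173.17161146626447
pins [[ 0.4283 -0.394 ]
 [ 0.3752 -0.3305]]
```

Run:
```python
import cv2,numpy as np
s=cv2.imread("pics/scene0.png");t=cv2.imread("pics/top0.png")
f=lambda i,x,y:cv2.convertScaleAbs(cv2.resize(i[y:y+36,x:x+50],(400,288),interpolation=cv2.INTER_CUBIC),alpha=2.2)
cv2.imwrite("pics/crop2.png",np.vstack([np.hstack([f(s,232,136),f(t,192,206)]),np.hstack([f(s,196,198),f(t,265,186)])]))
```

```text
(no output)
```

View pics/crop2.png

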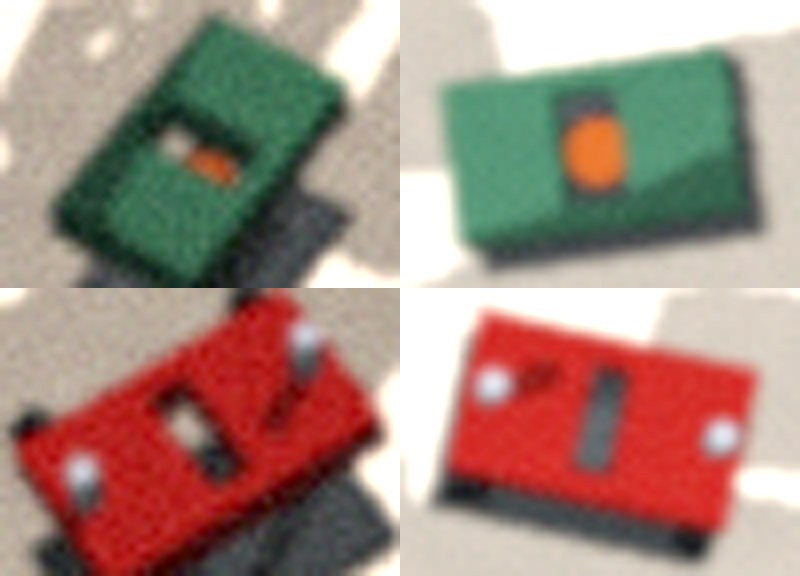

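Run:
```python
from h import *
np.set_printoptions(precision=4,suppress=True)
for k,p,q in(("go",(256.6,154.6),(215.9,223.9)),("nogo",(220,215.9),(290.1,202.1))):
    print(k,two([p],[q]),onz("scene",[p],.085)[0],onz("top",[q],.085)[0])
# stand: top-face edges from crop1
px=lambda X,Y,ox,oy:((X+.5)/4-.5+ox,(Y+.5)/4-.5+oy)
t=[px(x-400,y,340,205) for x,y in((557,82),(572,163))]; s=[px(x,y,70,215) for x,y in((152,203),(222,128))]
print('top right edge',onz("top",t,.055)[:,:2]); print('scene left edge',onz("scene",s,.055)[:,:2])
for c in((.455,-.315),(.465,-.315)):
    for n,ox,oy,a in(("scene",70,215,0),("top",340,205,400)):
        P=proj(n,[[*c,.14],[*c,.08],[*c,.055]]); print(c,n,(P+.5-[ox,oy])*4-.5+[a,0])
```

```text
go (array([0.4803, 0.1422, 0.0765]), np.float64(0.003991029064749901)) [0.4857 0.1391 0.085 ] [0.4783 0.1396 0.085 ]
nogo (array([ 0.5489, -0.071 ,  0.081 ]), np.float64(0.0037165150775487436)) [ 0.5517 -0.0707  0.085 ] [ 0.5472 -0.0721  0.085 ]
top right edge [[ 0.4899 -0.3389]
 [ 0.4305 -0.3486]]
scene left edge [[ 0.4359 -0.3466]
 [ 0.4266 -0.287 ]]
(0.455, -0.315) scene [[169.7611 132.6127]
 [200.9954 172.2701]
 [213.0021 187.5236]]
(0.455, -0.315) top [[565.5051 121.5348]
 [537.0096 126.5938]
 [526.0681 128.5329]]
(0.465, -0.315) scene [[180.2933 143.718 ]
 [211.052  182.9078]
 [222.8726 197.9771]]
(0.465, -0.315) top [[565.1261 106.7701]
 [536.6955 112.6642]
 [525.7776 114.9242]]
```

{"api": "drive_tool", "payload": {"rot": [[0, 0, -10], [0, 0, -10], [0, 0, -10], [0, 0, -10], [0, 0, -10]], "delta_pos": [[3.7, -4.8, 0], [3.7, -4.8, 0], [3.7, -4.8, 0], [3.7, -4.8, 0], [3.7, -4.8, 0]], "fingers": [-1, -1, -1, -1, -1], "newtons": 60}}

```text
time_s: 0.72
position: [0.4642, 0.3455, 0.2311]
orientation: [-180.0, 0.0, 104.3]
force: [1.4, 0.0, -0.6]
gripper_width: 0.0853
```

{"api": "drive_tool", "payload": {"rot": [[0, 0, -10], [0, 0, -10], [0, 0, -10], [0, 0, -10], [0, 0, -9]], "delta_pos": [[3.7, -4.8, 0], [1.2, -6, 0], [1.2, -6, 0], [1.2, -6, 0], [1.2, -6, 0]], "fingers": [-1, -1, -1, -1, -1]}}

```text
time_s: 1.35
position: [0.5483, 0.0575, 0.2311]
orientation: [-180.0, -0.0, 55.4]
force: [2.3, 0.7, -0.5]
gripper_width: 0.0854
```

{"api": "drive_tool", "payload": {"rot": [[0, 0, 0], [0, 0, 0], [0, 0, 0], [0, 0, 0], [0, 0, 0]], "delta_pos": [[0, -6, 0], [-1.5, -5.5, 0], [-1.5, -5.5, 0], [-1.5, -5.5, 0], [-1.5, -5.5, 0]], "fingers": [-1, -1, -1, -1, -1]}}

```text
time_s: 1.98
position: [0.4876, -0.222, 0.2311]
orientation: [-180.0, -0.0, 55.7]
force: [0.5, -0.2, -0.8]
gripper_width: 0.0855
```

{"api": "drive_tool", "payload": {"rot": [[0, 0, 0], [0, 0, 0], [0, 0, 0], [0, 0, 0]], "delta_pos": [[-1.5, -5, 0], [-1.4, -4, 0], [0, 0, 0], [0, 0, 0]], "fingers": [-1, -1, -1, -1]}}

```text
time_s: 2.48
position: [0.4597, -0.3098, 0.2309]
orientation: [-179.9, -0.0, 55.7]
force: [0.3, 1.4, 0.2]
gripper_width: 0.0852
```

Run:
```python
from h import *
a=[]
for n,x,y in(("scene",50,190),("top",330,190)):
    im=manip.capture(n)[:,:,::-1]; cv2.imwrite(f"pics/{n}1.png",im)
    a.append(cv2.convertScaleAbs(cv2.resize(im[y:y+120,x:x+100],(400,480),interpolation=cv2.INTER_CUBIC),alpha=1.8))
    p=manip.observe()['position']; P=proj(n,[p,[p[0],p[1],.096]]); print(n,(P+.5-[x,y])*4-.5)
cv2.imwrite("pics/crop3.png",np.hstack(a)); print(p)
```

```text
scene [[210.07092155 161.37945446]
 [286.39134443 260.86571791]]
top [[245.83432485 163.6592548 ]
 [175.57000644 177.55020723]]
[ 0.46033695 -0.30888485  0.23097057]
```

View pics/crop3.png

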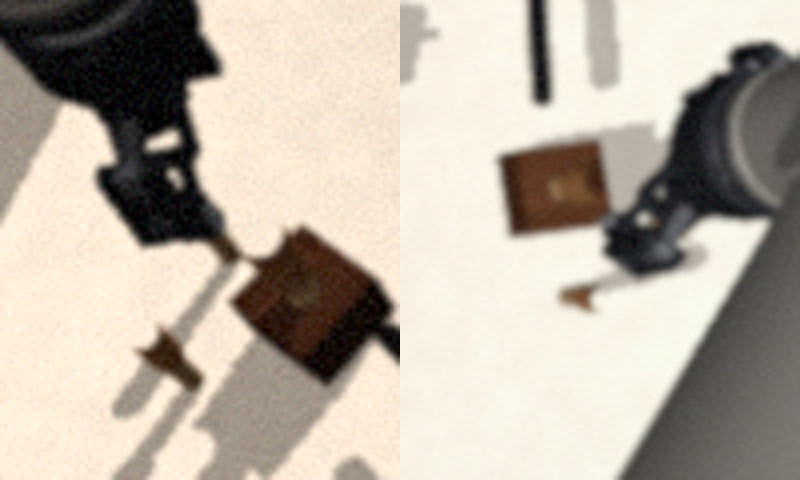

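Run:
```python
import cv2,numpy as np
s=cv2.imread("pics/scene0.png");t=cv2.imread("pics/top0.png")
f=lambda i,x,y:cv2.convertScaleAbs(cv2.resize(i[y:y+50,x:x+50],(400,400),interpolation=cv2.INTER_NEAREST),alpha=1.35)
cv2.imwrite("pics/crop4.png",np.hstack([f(s,95,235),f(t,348,215)]))
```

```text
(no output)
```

View pics/crop4.png

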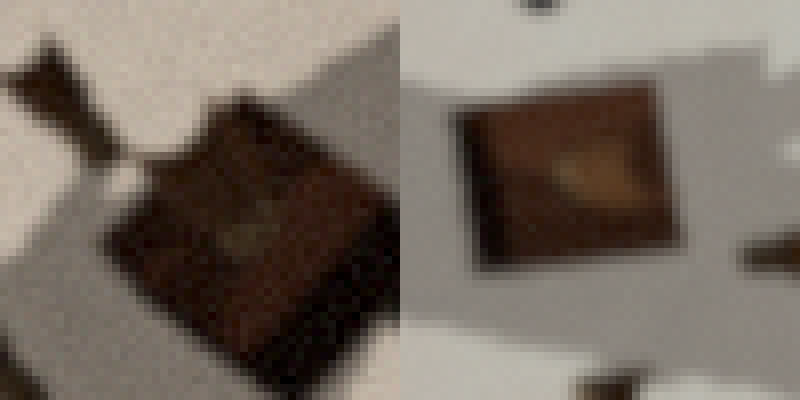

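Run:
```python
from h import *
print(onz("scene",[[116.4,250.8]],.14),onz("scene",[[125.1,264.2]],.06),onz("top",[[368.6,237.6]],.06))
# gripper calibration check: finger in new images vs old
for n in("scene","top"):
    a=cv2.imread(f"pics/{n}1.png");c=np.array([.459,-.312])
    print(n,proj(n,[[*c,.14],[*c,.06]]))
```

```text
[[ 0.46831159 -0.31273189  0.14      ]] [[ 0.46733112 -0.31572878  0.06      ]] [[ 0.4520535  -0.30583222  0.06      ]]
scene [[114.20647284 247.99534509]
 [124.27271362 260.9612965 ]]
top [[379.87058387 233.50553327]
 [370.63627882 235.27112485]]
```

{"api": "drive_tool", "payload": {"rot": [[0, 0, 0], [0, 0, 0], [0, 0, 0], [0, 0, 0], [0, 0, 0]], "delta_pos": [[0, 0, -4.5], [0, 0, -4.5], [0, 0, -4.5], [0, 0, 0], [0, 0, 0]], "fingers": [-1, -1, -1, -1, 0], "newtons": 20}}

```text
time_s: 3.2
position: [0.4608, -0.3108, 0.0978]
orientation: [179.9, -0.0, 55.7]
force: [1.1, -0.3, 0.0]
gripper_width: 0.0697
```

{"api": "drive_tool", "payload": {"rot": [[0, 0, 0], [0, 0, 0]], "delta_pos": [[0, 0, 0], [0, 0, 0]], "fingers": [0, 0]}}

```text
time_s: 3.45
position: [0.4604, -0.3111, 0.0978]
orientation: [179.8, -0.0, 55.6]
force: [0.1, 0.2, -0.3]
gripper_width: 0.0427
```

{"api": "drive_tool", "payload": {"rot": [[0, 0, 0], [0, 0, 0]], "delta_pos": [[0, 0, 0], [0, 0, 0]], "fingers": [0.15, 0.15]}}

```text
time_s: 3.7
position: [0.4596, -0.3107, 0.0966]
orientation: [180.0, -0.0, 55.6]
force: [0.7, 0.0, -0.0]
gripper_width: 0.0364
```

{"api": "drive_tool", "payload": {"rot": [[0, 0, 0], [0, 0, 0]], "delta_pos": [[0, 0, 0], [0, 0, 0]], "fingers": [0.22, 0.22]}}

```text
time_s: 3.95
position: [0.4594, -0.3106, 0.0963]
orientation: [-180.0, 0.0, 55.6]
force: [-0.8, 0.3, -0.2]
gripper_width: 0.0333
```

{"api": "drive_tool", "payload": {"rot": [[0, 0, 0], [0, 0, 0], [0, 0, 0]], "delta_pos": [[0, 0, 0], [0, 0, 0], [0, 0, 0]], "fingers": [0.3, 0.4, 1]}}

```text
time_s: 4.32
position: [0.4596, -0.3107, 0.0964]
orientation: [180.0, 0.0, 55.6]
force: [1.8, -0.3, 1.1]
gripper_width: 0.0277
```

{"api": "drive_tool", "payload": {"rot": [[0, 0, 0], [0, 0, 0]], "delta_pos": [[0, 0, 0], [0, 0, 0]], "fingers": [1, 1]}}

```text
time_s: 4.58
position: [0.4596, -0.3107, 0.0964]
orientation: [180.0, 0.0, 55.6]
force: [-0.3, -0.2, -0.1]
gripper_width: 0.0273
```

{"api": "drive_tool", "payload": {"rot": [[0, 0, 0], [0, 0, 0], [0, 0, 0], [0, 0, 0], [0, 0, 0]], "delta_pos": [[0, 0, 0], [0, 0, 1], [0, 0, 2], [0, 0, 3], [0, 0, 3]], "fingers": [1, 1, 1, 1, 1], "newtons": 60}}

```text
time_s: 5.2
position: [0.4591, -0.3105, 0.1875]
orientation: [-180.0, 0.0, 55.6]
force: [0.8, 0.6, -0.1]
gripper_width: 0.0268
```

{"api": "drive_tool", "payload": {"rot": [[0, 0, 0], [0, 0, 0], [0, 0, 0], [0, 0, 0]], "delta_pos": [[0, 0, 3], [0, 0, 2.4], [0, 0, 0], [0, 0, 0]], "fingers": [1, 1, 1, 1]}}

```text
time_s: 5.7
position: [0.4589, -0.3101, 0.2396]
orientation: [-179.9, -0.0, 55.6]
force: [-0.9, 1.1, -1.2]
gripper_width: 0.0265
```

{"api": "drive_tool", "payload": {"rot": [[0, 0, 0], [0, 0, 0], [0, 0, 0], [0, 0, 0], [0, 0, 0]], "delta_pos": [[0.3, 3, 0], [0.3, 6, 0], [0.3, 6, 0], [0.3, 6, 0], [0.3, 6, 0]], "fingers": [1, 1, 1, 1, 1]}}

```text
time_s: 6.32
position: [0.4734, -0.0386, 0.2392]
orientation: [-179.9, 0.1, 55.6]
force: [1.4, 0.2, -0.1]
gripper_width: 0.0267
```

{"api": "drive_tool", "payload": {"rot": [[0, 0, 0], [0, 0, 0], [0, 0, 0], [0, 0, 0], [0, 0, 0]], "delta_pos": [[0.3, 6, 0], [0.3, 6, 0], [0.2, 4, -1], [0, 1.9, -2], [0, 0, 0]], "fingers": [1, 1, 1, 1, 1]}}

```text
time_s: 6.95
position: [0.4803, 0.1392, 0.2078]
orientation: [-179.8, 0.3, 55.8]
force: [0.3, -0.3, -0.2]
gripper_width: 0.0267
```

{"api": "drive_tool", "payload": {"rot": [[0, 0, 0], [0, 0, 0]], "delta_pos": [[0, 0, -1.8], [0, 0, 0]], "fingers": [1, 1]}}

```text
time_s: 7.2
position: [0.4815, 0.1364, 0.1915]
orientation: [-179.9, 0.2, 55.5]
force: [0.4, -0.8, -1.8]
gripper_width: 0.0266
```

Run:
```python
from h import *
o=manip.observe();p=o['position'];print(p,o['force'],o['joint_positions'])
a=[]
for n,x,y in(("scene",225,115),("top",185,195)):
    im=manip.capture(n)[:,:,::-1]; cv2.imwrite(f"pics/{n}2.png",im)
    a.append(cv2.convertScaleAbs(cv2.resize(im[y:y+60,x:x+50],(400,480),interpolation=cv2.INTER_CUBIC),alpha=2.2))
    P=proj(n,[[p[0],p[1],p[2]-.0864],[p[0],p[1],p[2]-.0164],[.482,.1393,.085]]); print(n,P,(P+.5-[x,y])*8-.5)
cv2.imwrite("pics/crop5.png",np.hstack(a))
```

```text
[0.48154956 0.13636671 0.19148608] [ 0.44899735 -0.79173554 -1.83736261] [-46.04679784  10.76802367  28.68981143 111.36560825  -5.90589424
  59.4786103  -49.25697275]
scene [[254.915404   150.00889643]
 [255.06400438 133.63603613]
 [255.69047294 153.8626215 ]] [[242.82323197 283.57117144]
 [244.01203508 152.58828906]
 [249.02378352 314.400972  ]]
top [[216.31198428 222.14875438]
 [213.37568523 219.60076822]
 [216.06892496 222.63148108]] [[253.99587425 220.69003506]
 [230.50548187 200.30614577]
 [252.05139969 224.5518486 ]]
```

View pics/crop5.png

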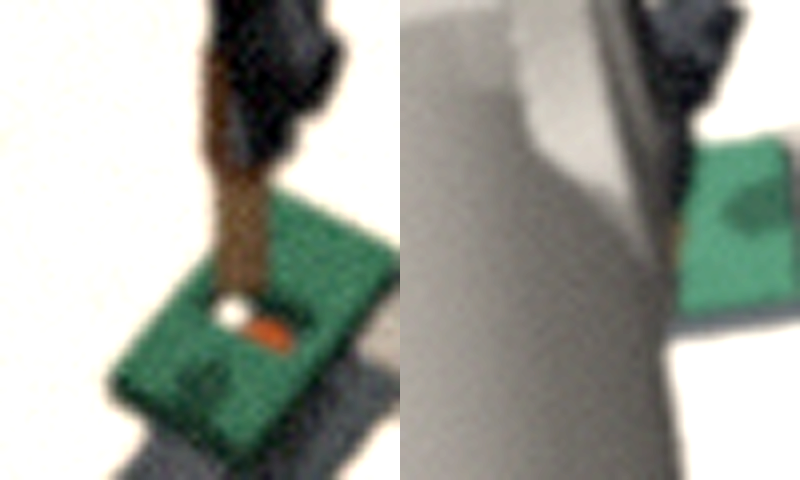

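{"api": "drive_tool", "payload": {"rot": [[0, 0, 0], [0, 0, 0], [0, 0, 0]], "delta_pos": [[0, 0.6, 0], [0, 0, -1.2], [0, 0, 0]], "fingers": [1, 1, 1]}}

```text
time_s: 7.68
position: [0.4815, 0.1441, 0.1792]
orientation: [-179.9, 0.1, 55.7]
force: [0.7, -0.6, -1.2]
gripper_width: 0.0268
```

Run:
```python
from h import *
o=manip.observe();p=o['position'];print(p,o['force'])
im=manip.capture("scene")[:,:,::-1]; cv2.imwrite("pics/scene3.png",im)
print('old tip at z.105',onz("scene",[[254.94,151.6]],.105),'gauge',onz("scene",[[256.6,154.6],[257,153.5]],.085))
x,y=236,136
cv2.imwrite("pics/crop6.png",cv2.convertScaleAbs(cv2.resize(im[y:y+36,x:x+48],(768,576),interpolation=cv2.INTER_CUBIC),alpha=2.2))
P=proj("scene",[[p[0],p[1],p[2]-.0864]]);print((P+.5-[x,y])*16-.5)
```

```text
[0.48154457 0.14412785 0.17924468] [ 0.67000972 -0.64007143 -1.17184339]
old tip at z.105 [[0.48539619 0.1323464  0.105     ]] gauge [[0.48569087 0.13914979 0.085     ]
 [0.48384196 0.14282298 0.085     ]]
[[339.48098394 249.17558327]]
```

View pics/crop6.png

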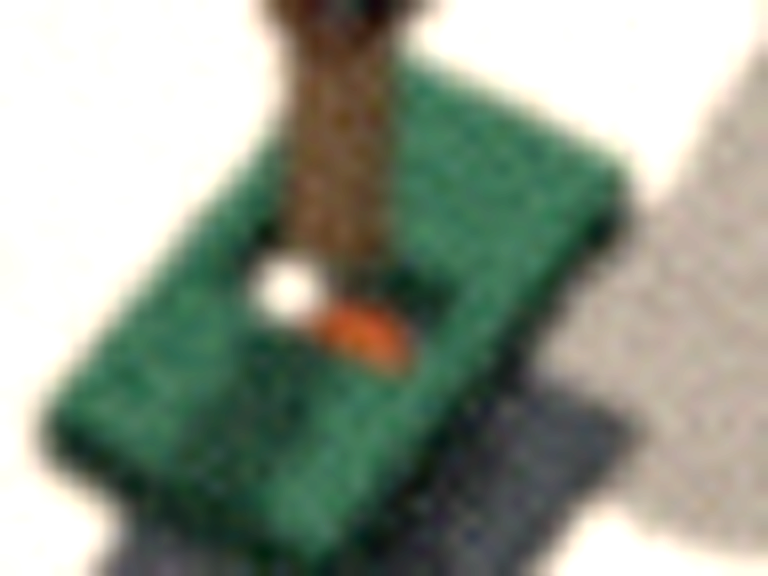

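{"api": "drive_tool", "payload": {"rot": [[0, 0, 0], [0, 0, 0], [0, 0, 0]], "delta_pos": [[0.2, -0.15, -0.4], [0, 0, -0.5], [0, 0, 0]], "fingers": [1, 1, 1]}}

```text
time_s: 8.1
position: [0.4842, 0.1426, 0.1708]
orientation: [-180.0, 0.1, 55.6]
force: [0.4, -0.2, -1.1]
gripper_width: 0.0267
```

{"api": "drive_tool", "payload": {"rot": [[0, 0, 0], [0, 0, 0]], "delta_pos": [[0, 0, -0.2], [0, 0, 0]], "fingers": [1, 1]}}

```text
time_s: 8.35
position: [0.4844, 0.1429, 0.1693]
orientation: [180.0, 0.0, 55.6]
force: [-0.4, 0.2, -0.4]
gripper_width: 0.0267
```

{"api": "drive_tool", "payload": {"rot": [[0, 0, 0], [0, 0, 0]], "delta_pos": [[0, 0, -0.3], [0, 0, 0]], "fingers": [1, 1]}}

```text
time_s: 8.6
position: [0.4844, 0.1429, 0.1662]
orientation: [-180.0, 0.0, 55.6]
force: [-0.0, -0.1, -0.2]
gripper_width: 0.0272
```

{"api": "drive_tool", "payload": {"rot": [[0, 0, 0], [0, 0, 0]], "delta_pos": [[0, 0, -0.3], [0, 0, 0]], "fingers": [1, 1]}}

```text
time_s: 8.85
position: [0.4845, 0.1434, 0.1632]
orientation: [-180.0, -0.0, 55.6]
force: [-0.6, 1.1, -1.1]
gripper_width: 0.027
```

{"api": "drive_tool", "payload": {"rot": [[0, 0, 0], [0, 0, 0], [0, 0, 0]], "delta_pos": [[0, 0, -0.5], [0, 0, -0.6], [0, 0, 0]], "fingers": [1, 1, 1]}}

```text
time_s: 9.22
position: [0.484, 0.1432, 0.1516]
orientation: [-180.0, 0.0, 55.6]
force: [-0.0, 2.4, -2.5]
gripper_width: 0.0266
```

{"api": "drive_tool", "payload": {"rot": [[0, 0, 0], [0, 0, 0]], "delta_pos": [[0, 0, -0.25], [0, 0, 0]], "fingers": [1, 1]}}

```text
time_s: 9.48
position: [0.4844, 0.1432, 0.1497]
orientation: [-180.0, -0.0, 55.6]
force: [-0.5, 2.2, -0.6]
gripper_width: 0.0267
```

{"api": "drive_tool", "payload": {"rot": [[0, 0, 0], [0, 0, 0]], "delta_pos": [[0, 0, -0.25], [0, 0, 0]], "fingers": [1, 1]}}

```text
time_s: 9.72
position: [0.4847, 0.1432, 0.1476]
orientation: [180.0, -0.0, 55.6]
force: [-0.9, 3.3, 2.1]
gripper_width: 0.0269
```

{"api": "drive_tool", "payload": {"rot": [[0, 0, 0], [0, 0, 0]], "delta_pos": [[0, 0, -0.25], [0, 0, 0]], "fingers": [1, 1]}}

```text
time_s: 9.98
position: [0.4847, 0.1432, 0.1452]
orientation: [180.0, -0.0, 55.6]
force: [-1.1, 4.1, 4.7]
gripper_width: 0.0262
```

{"api": "drive_tool", "payload": {"rot": [[0, 0, 0], [0, 0, 0], [0, 0, 0], [0, 0, 0], [0, 0, 0]], "delta_pos": [[0, 0.1, 0], [0, 0, -0.3], [0, 0, -0.3], [0, 0, -0.3], [0, 0, 0]], "fingers": [1, 1, 1, 1, 1]}}

```text
time_s: 10.6
position: [0.4845, 0.1435, 0.1353]
orientation: [180.0, 0.0, 55.6]
force: [1.1, 2.2, 0.6]
gripper_width: 0.0266
```

{"api": "drive_tool", "payload": {"rot": [[0, 0, 0], [0, 0, 0], [0, 0, 0], [0, 0, 0], [0, 0, 0]], "delta_pos": [[0, 0, -0.3], [0, 0, -0.3], [0, 0, -0.2], [0, 0, 0], [0, 0, 0]], "fingers": [1, 1, 1, 1, 1]}}

```text
time_s: 11.22
position: [0.4842, 0.1435, 0.1275]
orientation: [-180.0, 0.1, 55.6]
force: [0.6, -0.2, 0.1]
gripper_width: 0.0266
```

{"api": "drive_tool", "payload": {"rot": [[0, 0, 0], [0, 0, 0], [0, 0, 0], [0, 0, 0], [0, 0, 0]], "delta_pos": [[0, 0, 1], [0, 0, 2], [0, 0, 2.5], [0, 0, 2.5], [0, 0, 0]], "fingers": [1, 1, 1, 1, 1]}}

```text
time_s: 11.85
position: [0.4856, 0.144, 0.2097]
orientation: [179.9, -0.2, 55.6]
force: [0.8, 0.3, -1.0]
gripper_width: 0.027
```

{"api": "drive_tool", "payload": {"rot": [[0, 0, 0], [0, 0, 0], [0, 0, 0], [0, 0, 0], [0, 0, 0]], "delta_pos": [[1.5, -5, 0], [2, -6, 0], [2, -6, 0], [1, -4.2, 0], [0, 0, 0]], "fingers": [1, 1, 1, 1, 1]}}

```text
time_s: 12.48
position: [0.548, -0.0718, 0.2069]
orientation: [180.0, 0.2, 55.2]
force: [-0.5, -0.3, -0.3]
gripper_width: 0.0266
```

{"api": "drive_tool", "payload": {"rot": [[0, 0, 0], [0, 0, 0]], "delta_pos": [[0, 0, -0.5], [0, 0, 0]], "fingers": [1, 1]}}

```text
time_s: 12.72
position: [0.5482, -0.0646, 0.2016]
orientation: [-179.9, 0.0, 55.8]
force: [0.8, 0.5, -0.5]
gripper_width: 0.0271
```

Run:
```python
from h import *
o=manip.observe();p=o['position'];print(p,o['force'])
im=manip.capture("scene")[:,:,::-1]; cv2.imwrite("pics/scene4.png",im)
f=lambda i,x,y:cv2.convertScaleAbs(cv2.resize(i[y:y+45,x:x+50],(400,360),interpolation=cv2.INTER_CUBIC),alpha=2)
t=manip.capture("top")[:,:,::-1];cv2.imwrite("pics/top4.png",t)
P=proj("scene",[[p[0],p[1],p[2]-.0864]]);print((P+.5-[196,195])*12-.5, 'per mm z',(proj("scene",[[p[0],p[1],p[2]-.0874]])-P)*12)
big=cv2.convertScaleAbs(cv2.resize(im[195:245,196:246],(600,600),interpolation=cv2.INTER_CUBIC),alpha=2)
g=[cv2.convertScaleAbs(cv2.resize(i,(200,300),interpolation=cv2.INTER_CUBIC),alpha=2) for i in(im[137:174,245:270],t[206:244,204:229])]
cv2.imwrite("pics/crop7.png",np.hstack([big,np.vstack(g)]))
```

```text
[ 0.54816124 -0.06464371  0.20164825] [ 0.84148898  0.47759258 -0.54498513]
[[291.97491191 159.29267702]] per mm z [[0.34779814 2.33221087]]
```

View pics/crop7.png

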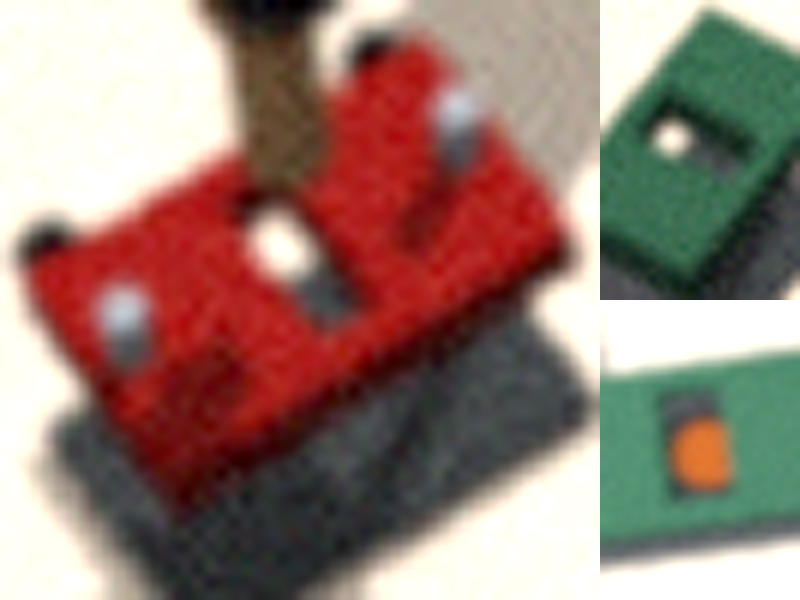

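{"api": "drive_tool", "payload": {"rot": [[0, 0, 0], [0, 0, 0], [0, 0, 0], [0, 0, 0], [0, 0, 0]], "delta_pos": [[0.3, -0.1, -0.7], [0, 0, -0.7], [0, 0, 0], [0, 0, 0], [0, 0, 0]], "fingers": [1, 1, 1, 1, 1]}}

```text
time_s: 13.45
position: [0.5522, -0.0678, 0.189]
orientation: [180.0, -0.0, 55.6]
force: [0.4, 0.4, -1.0]
gripper_width: 0.0264
```

{"api": "drive_tool", "payload": {"rot": [[0, 0, 0], [0, 0, 0], [0, 0, 0]], "delta_pos": [[0, 0, 0], [0, 0, 0], [0, 0, 0]], "fingers": [1, 1, 1]}}

```text
time_s: 13.82
position: [0.552, -0.0677, 0.1889]
orientation: [180.0, -0.0, 55.6]
force: [-0.3, -0.3, -1.1]
gripper_width: 0.0267
```

Run:
```python
from h import *
o=manip.observe();p=o['position'];print(p,o['force'])
im=manip.capture("scene")[:,:,::-1]; cv2.imwrite("pics/scene5.png",im); cv2.imwrite("pics/top5.png",manip.capture("top")[:,:,::-1])
P=proj("scene",[[p[0],p[1],p[2]-.0864]]);print((P+.5-[200,196])*16-.5, 'per mm z',(proj("scene",[[p[0],p[1],p[2]-.0874]])-P)*16)
cv2.imwrite("pics/crop8.png",cv2.convertScaleAbs(cv2.resize(im[196:233,200:248],(768,592),interpolation=cv2.INTER_CUBIC),alpha=2))
```

```text
[ 0.55203214 -0.06773642  0.18891523] [-0.29004563 -0.34937192 -1.09257756]
[[334.36078922 262.75125921]] per mm z [[0.45179074 3.02450266]]
```

View pics/crop8.png

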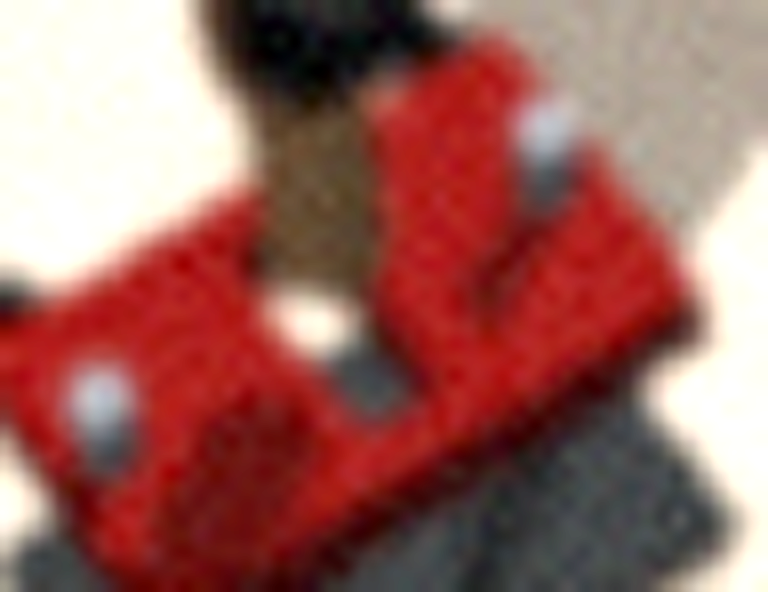

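{"api": "drive_tool", "payload": {"rot": [[0, 0, 0], [0, 0, 0], [0, 0, 0], [0, 0, 0], [0, 0, 0]], "delta_pos": [[0.15, 0.07, -0.2], [0, 0, -0.3], [0, 0, 0], [0, 0, -0.1], [0, 0, 0]], "fingers": [1, 1, 1, 1, 1]}}

```text
time_s: 14.55
position: [0.5535, -0.0671, 0.1828]
orientation: [180.0, 0.0, 55.6]
force: [0.5, -0.1, -0.1]
gripper_width: 0.027
```

{"api": "drive_tool", "payload": {"rot": [[0, 0, 0], [0, 0, 0]], "delta_pos": [[0, 0, -0.1], [0, 0, 0]], "fingers": [1, 1]}}

```text
time_s: 14.8
position: [0.5535, -0.067, 0.1818]
orientation: [180.0, 0.0, 55.6]
force: [1.1, -0.6, -1.3]
gripper_width: 0.0267
```

{"api": "drive_tool", "payload": {"rot": [[0, 0, 0], [0, 0, 0]], "delta_pos": [[0, 0, -0.1], [0, 0, 0]], "fingers": [1, 1]}}

```text
time_s: 15.05
position: [0.5534, -0.067, 0.1807]
orientation: [-180.0, 0.0, 55.6]
force: [-0.3, -0.6, -0.8]
gripper_width: 0.0264
```

{"api": "drive_tool", "payload": {"rot": [[0, 0, 0], [0, 0, 0]], "delta_pos": [[0, 0, -0.1], [0, 0, 0]], "fingers": [1, 1]}}

```text
time_s: 15.3
position: [0.5535, -0.067, 0.1798]
orientation: [180.0, 0.0, 55.6]
force: [-0.4, -0.4, 0.1]
gripper_width: 0.0266
```

{"api": "drive_tool", "payload": {"rot": [[0, 0, 0], [0, 0, 0]], "delta_pos": [[0, 0, -0.1], [0, 0, 0]], "fingers": [1, 1]}}

```text
time_s: 15.55
position: [0.5534, -0.067, 0.1788]
orientation: [-180.0, 0.0, 55.6]
force: [0.9, -0.4, -0.7]
gripper_width: 0.0267
```

{"api": "drive_tool", "payload": {"rot": [[0, 0, 0], [0, 0, 0]], "delta_pos": [[0, 0, -0.1], [0, 0, 0]], "fingers": [1, 1]}}

```text
time_s: 15.8
position: [0.5534, -0.067, 0.1778]
orientation: [-180.0, 0.0, 55.6]
force: [0.2, 0.4, -0.8]
gripper_width: 0.0269
```

Tip is at about 0.0914 with no contact yet, so I'll keep feeling downwards.

{"api": "drive_tool", "payload": {"rot": [[0, 0, 0], [0, 0, 0]], "delta_pos": [[0, 0, -0.1], [0, 0, 0]], "fingers": [1, 1]}}

```text
time_s: 16.05
position: [0.5534, -0.067, 0.1767]
orientation: [-180.0, 0.0, 55.6]
force: [-0.7, -0.5, -0.6]
gripper_width: 0.0269
```

{"api": "drive_tool", "payload": {"rot": [[0, 0, 0], [0, 0, 0]], "delta_pos": [[0, 0, -0.1], [0, 0, 0]], "fingers": [1, 1]}}

```text
time_s: 16.3
position: [0.5535, -0.067, 0.1758]
orientation: [-180.0, 0.0, 55.6]
force: [-0.1, 0.6, -1.0]
gripper_width: 0.0265
```

{"api": "drive_tool", "payload": {"rot": [[0, 0, 0], [0, 0, 0]], "delta_pos": [[0, 0, -0.1], [0, 0, 0]], "fingers": [1, 1]}}

```text
time_s: 16.55
position: [0.5534, -0.067, 0.1747]
orientation: [-180.0, 0.0, 55.6]
force: [-0.3, -0.2, 0.2]
gripper_width: 0.0264
```

{"api": "drive_tool", "payload": {"rot": [[0, 0, 0], [0, 0, 0]], "delta_pos": [[0, 0, -0.1], [0, 0, 0]], "fingers": [1, 1]}}

```text
time_s: 16.8
position: [0.5534, -0.067, 0.1738]
orientation: [-180.0, 0.0, 55.6]
force: [0.5, -0.1, 0.1]
gripper_width: 0.0267
```

{"api": "drive_tool", "payload": {"rot": [[0, 0, 0], [0, 0, 0]], "delta_pos": [[0, 0, -0.1], [0, 0, 0]], "fingers": [1, 1]}}

```text
time_s: 17.05
position: [0.5535, -0.067, 0.1728]
orientation: [180.0, 0.0, 55.6]
force: [0.2, -0.2, -0.7]
gripper_width: 0.0269
```

{"api": "drive_tool", "payload": {"rot": [[0, 0, 0], [0, 0, 0]], "delta_pos": [[0, 0, -0.05], [0, 0, 0]], "fingers": [1, 1]}}

```text
time_s: 17.3
position: [0.5535, -0.067, 0.1723]
orientation: [180.0, 0.0, 55.6]
force: [-0.1, -0.5, -1.5]
gripper_width: 0.0269
```

{"api": "drive_tool", "payload": {"rot": [[0, 0, 0], [0, 0, 0]], "delta_pos": [[0, 0, -0.1], [0, 0, 0]], "fingers": [1, 1]}}

```text
time_s: 17.55
position: [0.5535, -0.0672, 0.1714]
orientation: [180.0, 0.0, 55.6]
force: [0.0, 0.2, -1.0]
gripper_width: 0.0263
```

{"api": "drive_tool", "payload": {"rot": [[0, 0, 0], [0, 0, 0]], "delta_pos": [[0, 0, -0.05], [0, 0, 0]], "fingers": [1, 1]}}

```text
time_s: 17.8
position: [0.5536, -0.0672, 0.171]
orientation: [180.0, 0.0, 55.6]
force: [-0.6, -0.8, 0.9]
gripper_width: 0.0267
```

{"api": "drive_tool", "payload": {"rot": [[0, 0, 0], [0, 0, 0]], "delta_pos": [[0, 0, -0.05], [0, 0, 0]], "fingers": [1, 1]}}

```text
time_s: 18.05
position: [0.5537, -0.0674, 0.1706]
orientation: [180.0, 0.0, 55.6]
force: [-1.0, -0.7, 2.1]
gripper_width: 0.0264
```

{"api": "drive_tool", "payload": {"rot": [[0, 0, 0], [0, 0, 0]], "delta_pos": [[0, 0, -0.05], [0, 0, 0]], "fingers": [1, 1]}}

```text
time_s: 18.3
position: [0.5537, -0.0674, 0.1701]
orientation: [180.0, 0.0, 55.6]
force: [-0.1, -1.4, 3.4]
gripper_width: 0.0265
```

{"api": "drive_tool", "payload": {"rot": [[0, 0, 0], [0, 0, 0], [0, 0, 0]], "delta_pos": [[0, -0.06, 0], [0, 0, -0.05], [0, 0, 0]], "fingers": [1, 1, 1]}}

```text
time_s: 18.68
position: [0.5537, -0.0679, 0.1695]
orientation: [180.0, 0.0, 55.6]
force: [-1.1, -1.5, 4.3]
gripper_width: 0.0272
```

{"api": "drive_tool", "payload": {"rot": [[0, 0, 0], [0, 0, 0]], "delta_pos": [[0, 0, -0.05], [0, 0, 0]], "fingers": [1, 1]}}

```text
time_s: 18.92
position: [0.5537, -0.0679, 0.1692]
orientation: [180.0, -0.0, 55.6]
force: [-0.9, -0.5, 5.9]
gripper_width: 0.0267
```

{"api": "drive_tool", "payload": {"rot": [[0, 0, 0], [0, 0, 0]], "delta_pos": [[0, -0.1, 0], [0, 0, 0]], "fingers": [1, 1]}}

```text
time_s: 19.18
position: [0.5537, -0.0683, 0.1691]
orientation: [-180.0, -0.0, 55.6]
force: [-0.8, -1.1, 4.7]
gripper_width: 0.0267
```

{"api": "drive_tool", "payload": {"rot": [[0, 0, 0], [0, 0, 0]], "delta_pos": [[0, -0.1, 0], [0, 0, 0]], "fingers": [1, 1]}}

```text
time_s: 19.42
position: [0.5536, -0.0687, 0.169]
orientation: [-180.0, -0.1, 55.6]
force: [-1.1, 0.3, 4.8]
gripper_width: 0.0268
```

{"api": "drive_tool", "payload": {"rot": [[0, 0, 0], [0, 0, 0]], "delta_pos": [[0, -0.1, 0], [0, 0, 0]], "fingers": [1, 1]}}

```text
time_s: 19.68
position: [0.5536, -0.069, 0.169]
orientation: [-179.9, -0.1, 55.7]
force: [-0.2, 0.2, 5.2]
gripper_width: 0.0267
```

{"api": "drive_tool", "payload": {"rot": [[0, 0, 0], [0, 0, 0]], "delta_pos": [[0, -0.1, 0], [0, 0, 0]], "fingers": [1, 1]}}

```text
time_s: 19.92
position: [0.5535, -0.0694, 0.169]
orientation: [-179.9, -0.1, 55.7]
force: [-0.6, 1.2, 5.9]
gripper_width: 0.027
```

{"api": "drive_tool", "payload": {"rot": [[0, 0, 0], [0, 0, 0]], "delta_pos": [[0, 0.15, 0], [0, 0, 0]], "fingers": [1, 1]}}

```text
time_s: 20.18
position: [0.5536, -0.0689, 0.169]
orientation: [-179.9, -0.1, 55.7]
force: [-0.5, 0.7, 5.6]
gripper_width: 0.0265
```

{"api": "drive_tool", "payload": {"rot": [[0, 0, 0], [0, 0, 0]], "delta_pos": [[0, 0, -0.05], [0, 0, 0]], "fingers": [1, 1]}}

```text
time_s: 20.42
position: [0.5537, -0.0689, 0.1689]
orientation: [-179.9, -0.1, 55.7]
force: [-1.4, 0.7, 7.8]
gripper_width: 0.0269
```

Run:
```python
from h import *
o=manip.observe();p=o['position'];print(p,o['force'],o['torque'])
im=manip.capture("scene")[:,:,::-1]; cv2.imwrite("pics/scene6.png",im)
P=proj("scene",[[p[0],p[1],p[2]-.0864]]);print((P+.5-[200,196])*16-.5)
cv2.imwrite("pics/crop9.png",cv2.convertScaleAbs(cv2.resize(im[196:233,200:248],(768,592),interpolation=cv2.INTER_CUBIC),alpha=2))
```

```text
[ 0.55366136 -0.06889712  0.16887026] [-1.43548836  0.68842983  7.78062537] [0.1904657  0.42601453 0.05506764]
[[345.16776191 333.09063278]]
```

View pics/crop9.png

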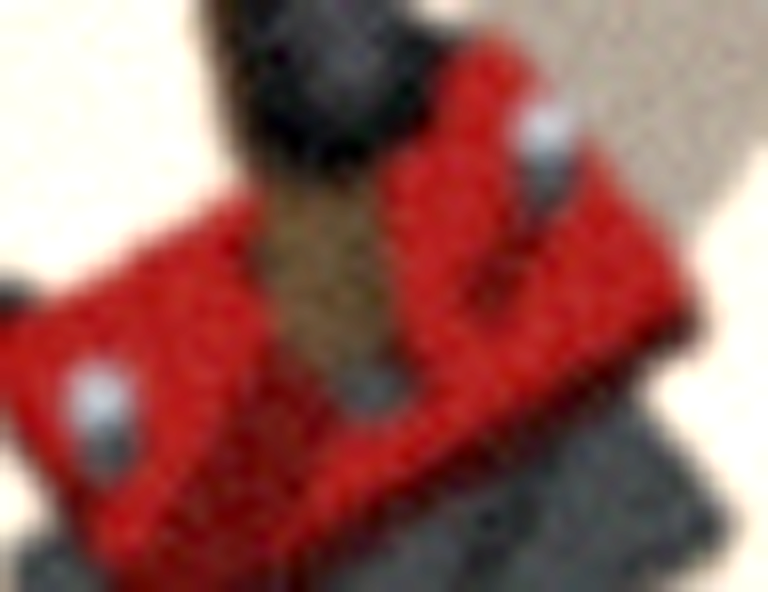

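{"api": "drive_tool", "payload": {"rot": [[0, 0, 0], [0, 0, 0], [0, 0, 0], [0, 0, 0], [0, 0, 0]], "delta_pos": [[0, 0, 0], [0, 0, 0], [0, 0, 0], [0, 0, 0], [0, 0, 0]], "fingers": [1, 1, 1, 1, 1]}}

```text
time_s: 21.1
position: [0.5537, -0.0689, 0.1689]
orientation: [-179.9, -0.1, 55.7]
force: [-0.9, 0.0, 7.6]
gripper_width: 0.0264
```

{"api": "drive_tool", "payload": {"rot": [[0, 0, 0], [0, 0, 0], [0, 0, 0], [0, 0, 0], [0, 0, 0]], "delta_pos": [[0, 0, 0], [0, 0, 0], [0, 0, 0], [0, 0, 0], [0, 0, 0]], "fingers": [1, 1, 1, 1, 1]}}

```text
time_s: 21.72
position: [0.5537, -0.0689, 0.1689]
orientation: [-179.9, -0.1, 55.7]
force: [-0.9, 0.1, 7.1]
gripper_width: 0.0268
```

{"api": "drive_tool", "payload": {"rot": [[0, 0, 0], [0, 0, 0], [0, 0, 0]], "delta_pos": [[0, 0, 0], [0, 0, 0], [0, 0, 0]], "fingers": [1, 1, 1]}}

```text
time_s: 22.1
position: [0.5537, -0.0689, 0.1689]
orientation: [-179.9, -0.1, 55.7]
force: [-1.5, 0.6, 7.9]
gripper_width: 0.0267
```

{"api": "drive_tool", "payload": {"rot": [[0, 0, 0], [0, 0, 0], [0, 0, 0], [0, 0, 0], [0, 0, 0]], "delta_pos": [[0, 0, 0.5], [0, 0, 1.5], [0, 0, 2], [0, 0, 2], [0, 0, 0]], "fingers": [1, 1, 1, 1, 1]}}

```text
time_s: 22.72
position: [0.5547, -0.0702, 0.2302]
orientation: [179.8, -0.1, 55.6]
force: [-0.9, -0.0, -0.7]
gripper_width: 0.0267
```

Run:
```python
from h import *
np.set_printoptions(precision=4,suppress=True)
for n,w in(("scene",(270,100,320,155)),("top",(130,195,190,245))):
    im=cv2.imread(f"pics/{n}0.png"); h=cv2.cvtColor(im,cv2.COLOR_BGR2HSV).astype(int)
    m=((h[...,0]<10)|(h[...,0]>168))&(h[...,1]>110)
    c=blob(m,w)[0]; x,y,ww,hh=cv2.boundingRect(c); print(n,'bbox',x,y,x+ww-1,y+hh-1,cv2.contourArea(c))
    for r in range(y,y+hh,2):
        xs=np.where(m[r,w[0]:w[2]])[0]+w[0]; print(r,xs.min(),xs.max(),end='; ')
    print()
    for g in((.482,.300,0),(.49,.305,0),(.495,.300,0)):
        th=np.linspace(0,6.283,60); P=proj(n,[[g[0]+.04*np.cos(t),g[1]+.04*np.sin(t),.08] for t in th]); print(g[:2],'rim',P.min(0),P.max(0))
print(manip.observe()['position'])
```

```text
scene bbox 284 113 308 145 605.0
113 292 298; 115 288 304; 117 286 306; 119 285 308; 121 284 308; 123 284 308; 125 285 308; 127 285 307; 129 285 307; 131 285 305; 133 285 305; 135 285 304; 137 285 303; 139 285 302; 141 286 302; 143 287 301; 145 291 298; 
(0.482, 0.3) rim [278.5807 114.3128] [304.9431 134.2717]
(0.49, 0.305) rim [281.6491 114.7594] [308.0409 134.7502]
(0.495, 0.3) rim [281.8154 116.4693] [308.2925 136.5879]
top bbox 144 209 172 233 526.0
209 153 161; 211 149 164; 213 147 167; 215 146 168; 217 145 170; 219 144 171; 221 144 171; 223 144 172; 225 145 171; 227 145 170; 229 147 169; 231 149 167; 233 152 161; 
(0.482, 0.3) rim [147.3728 207.5317] [174.7116 235.046 ]
(0.49, 0.305) rim [145.879  204.7693] [173.1722 232.2136]
(0.495, 0.3) rim [147.7008 203.1216] [174.9889 230.5323]
[ 0.5547 -0.0702  0.2302]
```

{"api": "drive_tool", "payload": {"rot": [[0, 0, 0], [0, 0, 0], [0, 0, 0], [0, 0, 0], [0, 0, 0]], "delta_pos": [[-0.6, 3, 0], [-1.2, 6, 0], [-1.2, 6, 0], [-1.2, 6, 0], [-1.2, 6, 0]], "fingers": [1, 1, 1, 1, 1]}}

```text
time_s: 23.35
position: [0.4983, 0.2016, 0.2277]
orientation: [-180.0, 0.0, 55.6]
force: [1.4, 0.2, -0.9]
gripper_width: 0.0262
```

{"api": "drive_tool", "payload": {"rot": [[0, 0, 0], [0, 0, 0], [0, 0, 0], [0, 0, 0], [0, 0, 0]], "delta_pos": [[-1, 6, 0], [-0.8, 4, 0], [-0.2, 0.5, 0], [0, 0, 0], [0, 0, 0]], "fingers": [1, 1, 1, 1, 1]}}

```text
time_s: 23.98
position: [0.4801, 0.3028, 0.2282]
orientation: [180.0, 0.1, 55.5]
force: [0.7, -0.5, 0.5]
gripper_width: 0.0261
```

{"api": "drive_tool", "payload": {"rot": [[0, 0, 0], [0, 0, 0], [0, 0, 0]], "delta_pos": [[0, 0, -2], [0, 0, -2], [0, 0, 0]], "fingers": [1, 1, 1]}}

```text
time_s: 24.35
position: [0.479, 0.3027, 0.1871]
orientation: [-180.0, 0.2, 55.5]
force: [-0.2, 1.0, -1.1]
gripper_width: 0.0265
```

Run:
```python
from h import *
o=manip.observe();p=o['position'];print(p,o['force'])
im=manip.capture("scene")[:,:,::-1]; cv2.imwrite("pics/scene7.png",im)
x,y=270,92
P=proj("scene",[[p[0],p[1],p[2]-.0864]]);print((P+.5-[x,y])*10-.5)
cv2.imwrite("pics/crop10.png",cv2.convertScaleAbs(cv2.resize(im[y:y+58,x:x+50],(500,580),interpolation=cv2.INTER_CUBIC),alpha=2))
```

```text
[0.4790337  0.30270213 0.18708565] [-0.1904181   0.97373208 -1.07750423]
[[226.43931157 268.58051966]]
```

View pics/crop10.png

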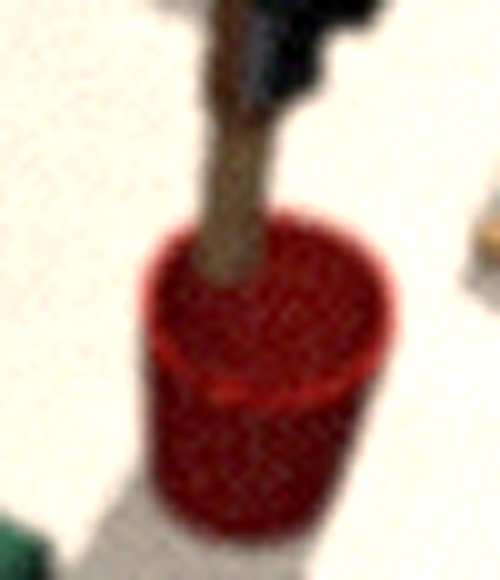

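{"api": "drive_tool", "payload": {"rot": [[0, 0, 0], [0, 0, 0], [0, 0, 0], [0, 0, 0], [0, 0, 0]], "delta_pos": [[0.3, 0.3, 0], [0, 0, -2], [0, 0, -2.5], [0, 0, -2.5], [0, 0, -1]], "fingers": [1, 1, 1, 1, 1]}}

```text
time_s: 25.02
position: [0.4825, 0.3079, 0.1078]
orientation: [-180.0, 0.0, 55.6]
force: [-0.6, 0.3, 0.5]
gripper_width: 0.0269
```

{"api": "drive_tool", "payload": {"rot": [[0, 0, 0], [0, 0, 0], [0, 0, 0], [0, 0, 0]], "delta_pos": [[0, 0, -0.4], [0, 0, -0.2], [0, 0, -0.2], [0, 0, 0]], "fingers": [1, 1, 1, 1]}}

```text
time_s: 25.52
position: [0.4827, 0.308, 0.1007]
orientation: [180.0, -0.0, 55.6]
force: [0.0, 0.4, 0.0]
gripper_width: 0.0267
```

{"api": "drive_tool", "payload": {"rot": [[0, 0, 0], [0, 0, 0], [0, 0, 0]], "delta_pos": [[0, 0, -0.3], [0, 0, -0.3], [0, 0, 0]], "fingers": [1, 1, 1]}}

```text
time_s: 25.9
position: [0.4823, 0.3077, 0.094]
orientation: [-180.0, 0.0, 55.6]
force: [0.5, 0.0, -0.7]
gripper_width: 0.0266
```

{"api": "drive_tool", "payload": {"rot": [[0, 0, 0], [0, 0, 0]], "delta_pos": [[0, 0, -0.15], [0, 0, 0]], "fingers": [1, 1]}}

```text
time_s: 26.15
position: [0.4825, 0.3078, 0.0927]
orientation: [180.0, 0.0, 55.6]
force: [-0.6, 0.0, -0.9]
gripper_width: 0.0268
```

{"api": "drive_tool", "payload": {"rot": [[0, 0, 0], [0, 0, 0]], "delta_pos": [[0, 0, -0.1], [0, 0, 0]], "fingers": [1, 1]}}

```text
time_s: 26.4
position: [0.4825, 0.3078, 0.0918]
orientation: [180.0, 0.0, 55.6]
force: [-0.8, -0.8, -1.1]
gripper_width: 0.0264
```

{"api": "drive_tool", "payload": {"rot": [[0, 0, 0], [0, 0, 0]], "delta_pos": [[0, 0, -0.1], [0, 0, 0]], "fingers": [1, 1]}}

```text
time_s: 26.65
position: [0.4825, 0.3078, 0.0908]
orientation: [180.0, 0.0, 55.6]
force: [-0.3, -0.0, -0.1]
gripper_width: 0.0266
```

{"api": "drive_tool", "payload": {"rot": [[0, 0, 0], [0, 0, 0]], "delta_pos": [[0, 0, -0.1], [0, 0, 0]], "fingers": [1, 1]}}

```text
time_s: 26.9
position: [0.4827, 0.3081, 0.0905]
orientation: [-180.0, -0.0, 55.6]
force: [-0.9, -0.6, 4.7]
gripper_width: 0.0268
```

{"api": "drive_tool", "payload": {"rot": [[0, 0, 0], [0, 0, 0], [0, 0, 0], [0, 0, 0], [0, 0, 0]], "delta_pos": [[0, 0, 0.05], [0, 0, 0], [0, 0, 0], [0, 0, 0], [0, 0, 0]], "fingers": [1, 0.25, 0.15, 0.05, -0.05], "newtons": 20}}

```text
time_s: 27.52
position: [0.4825, 0.3078, 0.0902]
orientation: [180.0, 0.0, 55.6]
force: [-0.1, -0.2, -0.6]
gripper_width: 0.0445
```

{"api": "drive_tool", "payload": {"rot": [[0, 0, 0], [0, 0, 0], [0, 0, 0], [0, 0, 0], [0, 0, 0]], "delta_pos": [[0, 0, 0], [0, 0, 0], [0, 0, 0], [0, 0, 0], [0, 0, 0]], "fingers": [-0.15, -0.3, -0.6, -1, -1]}}

```text
time_s: 28.15
position: [0.4825, 0.3079, 0.0904]
orientation: [180.0, -0.0, 55.6]
force: [-0.2, -0.3, 0.7]
gripper_width: 0.0854
```

Run:
```python
from h import *
o=manip.observe();p=o['position'];print(p,o['force'],o['gripper_width'])
im=manip.capture("scene")[:,:,::-1];cv2.imwrite("pics/scene8.png",im)
cv2.imwrite("pics/crop11.png",cv2.convertScaleAbs(cv2.resize(im[85:150,265:330],(520,520),interpolation=cv2.INTER_CUBIC),alpha=2))
```

```text
[0.48253128 0.30786073 0.0903584 ] [-0.18089658 -0.30363337  0.71202732] 0.08540144906331859
```

View pics/crop11.png

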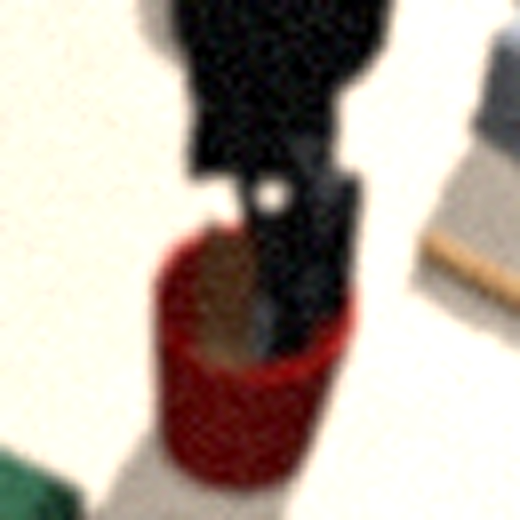

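{"api": "drive_tool", "payload": {"rot": [[0, 0, 0], [0, 0, 0], [0, 0, 0], [0, 0, 0], [0, 0, 0]], "delta_pos": [[0, 0, 0.5], [0, 0, 1.5], [0, 0, 3], [0, 0, 4], [0, 0, 4]], "fingers": [-1, -1, -1, -1, -1]}}

```text
time_s: 28.82
position: [0.4827, 0.3078, 0.2228]
orientation: [180.0, -0.1, 55.6]
force: [-0.7, 0.9, 0.7]
gripper_width: 0.0851
```

{"api": "drive_tool", "payload": {"rot": [[0, 0, 0], [0, 0, 0], [0, 0, 0], [0, 0, 0], [0, 0, 0]], "delta_pos": [[0, 0, 4], [0, -5, 0], [0, -6, 0], [0, -6, 0], [0, 0, 0]], "fingers": [-1, -1, -1, -1, -1]}}

```text
time_s: 29.45
position: [0.4831, 0.1317, 0.2619]
orientation: [179.9, -0.1, 55.1]
force: [0.0, 0.2, -0.1]
gripper_width: 0.0854
```

Run:
```python
from h import *
im=manip.capture("scene")[:,:,::-1];t=manip.capture("top")[:,:,::-1]
f=lambda i,x,y,w,h:cv2.convertScaleAbs(cv2.resize(i[y:y+h,x:x+w],(400,400),interpolation=cv2.INTER_CUBIC),alpha=2)
cv2.imwrite("pics/crop12.png",np.hstack([f(im,262,85,65,65),f(t,125,190,65,65)]))
for n,i in(("scene",im),("top",t)):
    d=cv2.absdiff(np.ascontiguousarray(i),cv2.imread(f"pics/{n}0.png")).max(2)
    print(n,[cv2.boundingRect(c) for c in blob(d>45) if cv2.contourArea(c)>25])
print(manip.observe()['position'],manip.observe()['time_s'])
```

```text
scene [(0, 210, 95, 152), (130, 117, 151, 152), (236, 0, 39, 124), (104, 331, 64, 53), (173, 266, 35, 40), (0, 196, 35, 77), (157, 302, 23, 29), (86, 303, 25, 33), (96, 260, 17, 28), (68, 54, 21, 37), (89, 289, 13, 19), (269, 169, 9, 11), (31, 178, 7, 16)]
top [(180, 239, 63, 145), (143, 157, 87, 77), (160, 255, 25, 129), (19, 298, 21, 22), (156, 227, 45, 17), (0, 284, 15, 28)]
[0.48277302 0.13771349 0.26146516] 29.55
```

View pics/crop12.png

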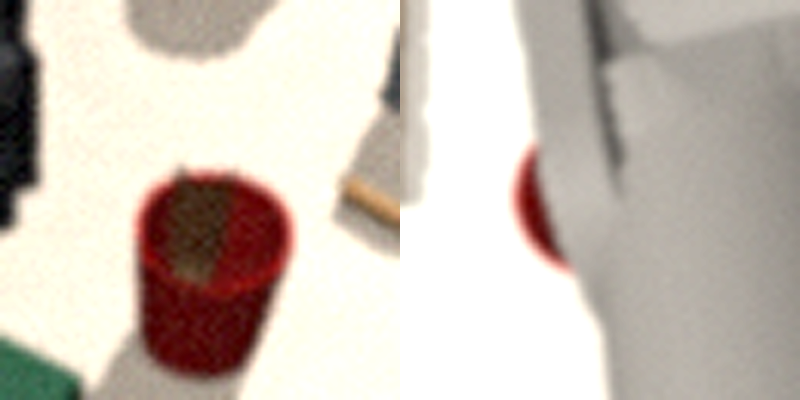

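```bash
python3 -c "
from station import manip
print(manip.finish_job())"
```

```text
the job is handed in; nothing more can be done
None
```

I gauged the pin on both gaps and left it nose-down in the red cup. I handed the job in at about 29.6 s of the 72 s allowed.

- **Go gap:** The nose went through the green gap and met the tell-tale where expected. I pressed it about 20–21 mm, worked out from the arm height. No force reading there went above about 5 N, and a later picture showed the orange button well down. I did not measure its travel in the pictures.
- **No-go gap:** I felt down to the red plate and the nose stopped rigidly in the gap at about 8 N. It held there for about 1.7 s without sinking.
- **Cup:** I set the pin down until it touched the floor of the cup (about 5 N) and released it. The last scene picture shows the cup upright with the pin in it, head up, leaning on the rim, and the gripper clear.

**Checks that disagreed or fell short:**
- The two cameras disagreed by 5–10 mm on positions, so I set the final fits from the nose seen in the pictures and from touch.
- The last top view was mostly blocked by the arm.
- The before/after picture comparison was full of arm and shadow changes, so it could not confirm that the other things had not moved. I felt no unexpected contact at any point.
- I viewed 14 pictures, four more than the 10 budgeted.

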